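# Tilt check on a seismometer tilt stand

## Task

Do the tilt check on the sprung tilt stand: with the fingertips press down the round rubber pad on the plate's corner until the pointer at the other end has risen level with the thin disc on the scale post, without running well past it, and hold it there for a good second. Then ease the corner up slowly, without letting it snap back, until the plate is at rest again, and move clear. Touch neither the pointer nor the scale post's disc, and leave the loose parts standing round the stand where they are.

Things in the scene. Friction and masses are not known exactly. Their poses are not given: they have to be found in the camera images.
- stand: Dark cast-iron stand, fixed to the bench. Origin: on the bench top directly below the pivot; z up. Base slab 160 mm (x) by 380 mm (y from -145 to +235), 14 mm thick. The corner with the pad lies towards its -y end, the pointer and scale post towards its +y end.
- post_top (a point): Top of the upright scale post, 18 mm diameter, 136 mm tall, at (0, +203) mm in the stand's frame. A grey connector shell is plugged in low on its outer side; a white scale strip, up to 120 mm high, stands beside it at stand x = -30 mm.
- pivot (a point): Middle of the tilt plate's pivot, which runs along the stand's x, 70 mm above the bench. A grey round seismometer (64 mm diameter, top 124 mm above the bench) is fixed on the plate over it.
- tilt_plate (a joint): Tilt of the plate, rad: 0 at rest (level, as it starts), growing as the pad is pressed down; stop at 0.27. A spring returns it: the pad needs about 2 N to start and about 4 N more for each 0.1 rad; let go suddenly it snaps back. The aluminium plate is 120 by 175 by 8 mm, its free edge 140 mm from the pivot on the stand's -y side.
- pad_top (a point): Centre of the top face of the round black rubber pad, 32 mm diameter, 10 mm high, fixed on the plate's free corner nearest the robot. At rest 84 mm above the bench, at (-36, -115) mm in the stand's frame, 115 mm from the pivot line: it sinks 115 mm x sine of the tilt (10 to 24 mm for the marks that occur), moving sideways only some 5 mm or less.
- pad: The same rubber pad; origin at the centre of its underside.
- pointer_tip (a point): Tip of the slender steel pointer, 175 mm from the pivot on the stand's +y side, 70 mm above the bench at rest. It rises 175 mm x sine of the tilt, about 1.5 times as much as the pad sinks.
- pointer: The pointer, fixed to the plate: bar 6 mm wide, 4 mm thick, 35 to 175 mm from the pivot; origin on the pivot.
- mark (a point): The mark: edge, facing the pointer, of the thin pale metal disc (44 mm diameter, 4 mm thick, on a hub 26 mm in diameter and 18 mm tall) clamped on the scale post; the point lies at mid-thickness. Its height differs from run to run, 16 to 36 mm above the pointer's rest height. The tip passes 6 to 10 mm clear of the disc. Axes as the stand's.
- rider: That metal disc with its hub; origin on the post's axis at mid-thickness of the disc. It stays where it is clamped.
- sensor_cap: Loose green sensor cap, 56 mm diameter, 26 mm tall, standing on the bench; origin at the centre of its underside. Not to be moved.
- rod_stub: Loose copper rod stub standing upright, 18 mm diameter, 70 mm tall; origin at the centre of its underside. Not to be moved.
- ferrule: Loose white nylon ferrule (tube), 28 mm diameter, 30 mm tall; origin at the centre of its underside. Not to be moved.
- chrome_knob: Loose chrome knob, 40 mm diameter, 41 mm tall; origin at the centre of its underside. Not to be moved.

How it is judged:
By the outcome, as a careful person would: the job done as asked, in the order asked, and still so for the second after the job is handed in, with the robot touching nothing.
It also fails if it takes over 35 s, if anything falls off the work surface, if the arm or the gripper's body presses on something with over 40 N, if the wrist force passes 120 N, or if a joint passes its speed limit or range.

## Robot

A 7-joint arm with a two-finger parallel gripper is mounted at the origin on the work surface. World frame = base frame: x ahead of the robot, y to its left, z up, the work surface at z = 0. Lengths are in m, angles in degrees, forces in N, time in s.
With the tool pointing down it reaches from about 0.425 to 0.875 m from the base axis. Payload 4.7 kg.
Tool frame: the origin (TCP) lies midway between the tips of the shut fingers; the grasp point (between the pads) lies 19 mm behind it (env.grip_depth is the distance from the TCP to the grasp point, in m); z points along the fingers, y is the line along which they close (so a half turn about z gives the same grasp; the last joint's range is limited). The gripper opens to 87 mm and grips with 3 to 60 N. Pads are 19 mm wide; open, the fingers measure 117 mm over their backs; the gripper's body (75 mm by 190 mm) begins 51 mm behind the grasp point.
Start: joints at [-65.598, 18.392, -4.016, 83.108, 1.295, 78.541, -3.26], TCP at [0.26, 0.596, 0.223] pointing down, gripper open.
Joint ranges: [-163.93, 163.93], [-17.29, 119.83], [-79.2, 71.16], [3.27, 140.29], [-89.18, 269.18], [5.43, 117.66], [-154.24, 154.24]. Speed limits (degrees/s): [147.25, 147.25, 180, 180, 180, 180, 180].

## Interface

Orientations are given as [roll, pitch, yaw] about the fixed x, y, z axes, in that order (R = Rz(yaw) Ry(pitch) Rx(roll)).
In Python, from cell import get_obs, optics, env, nets gives the robot as it stands.
- The arm moves only by the shell command python3 -m creep 'ROWS' [FORCE]. ROWS is JSON, a list of rows, each an object of numbers: "wx", "wy", "wz": the turn, a rotation vector about the tool's x, y, z in degrees; "tx", "ty", "tz": the shift along the tool's x, y, z in mm; "gripper": the opening, from -1 (shut) to 1 (fully open). A call has 1 to 5 rows; each row is the pose to reach, as a shift and turn from the pose commanded when the call began, along the tool's axes at that moment; what a row does not reach only later rows make up. A row lasts 1/12 s, in which the tool goes at most 41.7 mm and 7.16 degrees, less where a joint would pass 70% of its speed; a pose out of reach is approached as far as the arm can. A call with a gripper value outside its range is refused whole. The fingers move at their own pace and stop on an object; FORCE is the grip in N (left out, the last holds). Time passes only in rows, so rows that repeat a pose let the fingers close. It gives the time, the measured TCP pose, the force, the opening and the grip force at its end, in the units of the state.
- get_obs(): the state, without advancing time (a new reading comes with each control period).
- optics.read_camera(name): name is "scene" or "top" or "wrist"; returns (picture, depth): 400x640x3 uint8, red, green, blue; 400x640 float32, m along the optical axis (not along the pixel's ray), 0 where there is no reading.
- optics.camera_info(name): a dict with "fovy" (degrees; the focal length in pixels is half the picture's height over the tangent of half this angle, whatever the lens; pixels are square), "cx", "cy" (the principal point, pixels), "R" (3x3) and "t" (3): a world point X has camera coordinates R X + t; the wrist camera has in their place "tool_from_camera" (4x4, takes a point from camera to tool coordinates, whose origin is the TCP and whose axes are the flange's). Camera axes: x right, y down, z forward; pixel columns grow to the right and rows downward; lengths in m; the calibration is good to about 2 mm. A picture is of the moment at which its call begins: read the wrist's pose just before it. camera_info takes no time and is no camera call.
- env.sign_off(): hands the job in; it is judged then, once.
Trained networks look in the newest picture that a camera, given by its name, has taken for a name from the list of things; names that differ only in an ending like _2 or _b are one class to them, and where a whole thing is asked for, a point or a joint stands for the part that bears it (a point fixed in the world has none). Each returns a list of dicts, best first, with "confidence" (0 to 1); they miss things now and then, are a little off and sometimes report something else, mostly with a low value. They report only what shows in the picture. A call takes as long as a camera call.
- nets.look_for(query, camera): "point" ([x, y, z] in m, in world coordinates, good to about 4 mm: the middle of the surface that is visible of it).
- nets.place_of(query, camera): "point" ([x, y, z] in m, in world coordinates, good to about 4 mm: a listed point, or the origin of a listed thing).
The state is a dict: "time_s": time; "qpos": joint angles; "joint_velocities": joint speeds; "effort": joint torques, N m; "tool_pos": TCP position; "tool_rot": TCP orientation; "force": force on the tool from outside, world axes, zero at the start; "wrist_torque": the same for the moment, N m; "grip_width": finger opening in m; "grasp_force": force on a finger pad.
Only numpy, scipy, OpenCV 4.12 (cv2) and the standard library are available. Lean on these libraries where they do the work, as an engineer would, in place of code of your own. Each camera call takes 0.05 s, during which the arm holds its last target. There are 200 camera calls.

## Working session

There is one attempt and no reset: what is moved stays moved. The work goes in short steps, Python scripts to look and compute and a shell command to move; the robot and the scene stay as the last step left them, time stands still between calls to the robot, and variables do not carry over. Pictures are saved under pics/ and viewed, at most 10 in all, crops included, and the job is handed in when it is done.

```bash
mkdir -p pics; ls; cat > h.py <<'E'
import numpy as np,cv2
from cell import get_obs,optics,env,nets
def shot(c,f=None):
    p,d=optics.read_camera(c)
    if f: cv2.imwrite('pics/'+f,p[:,:,::-1])
    return p,d
def near(c,qs,fn=nets.place_of,n=1):
    for q in qs:
        for r in fn(q,c)[:n]: print(c,q,np.round(r['point'],4),round(r['confidence'],2))
E
python3 - <<'E'
from h import *
o=get_obs();print(o)
for c in('scene','top'):
    shot(c,c+'1.png'); near(c,['stand','pad_top','pivot','post_top','mark','pointer_tip','rod_stub','sensor_cap','ferrule','chrome_knob'])
print(get_obs()['time_s'])
E
```

```text
pics
{'time_s': 0.0, 'qpos': array([-65.5984131 ,  18.4376707 ,  -4.0142652 ,  83.17498678,
         1.29642709,  78.541277  ,  -3.26013981]), 'joint_velocities': array([ 0.00129121, -0.03823978, -0.04962219,  0.08565457,  0.04014997,
        0.01439367,  0.01956862]), 'effort': array([-7.27482784e-04, -4.91286421e+01, -4.04052073e-01, -3.12535679e+01,
       -6.38427003e-02,  4.36849322e-02,  1.75573859e-04]), 'tool_pos': array([0.26000661, 0.59512425, 0.22147636]), 'tool_rot': array([-1.79891384e+02,  7.61177379e-03,  1.56407115e+02]), 'force': array([ 0.51051549, -0.61332396, -0.28191345]), 'wrist_torque': array([ 0.00019047, -0.03064425, -0.00916745]), 'grasp_force': 0.0, 'grip_width': 0.08711221756390955}
scene stand [ 0.5421  0.1241 -0.0017] 0.96
scene pad_top [0.5089 0.0055 0.0775] 0.55
scene pivot [0.5449 0.1237 0.0704] 0.67
scene post_top [0.5469 0.3284 0.139 ] 0.86
scene mark [0.5467 0.3038 0.1057] 0.55
scene pointer_tip [0.5517 0.2991 0.0675] 0.68
scene rod_stub [0.5484 0.3301 0.139 ] 0.74
scene chrome_knob [0.5101 0.0097 0.0748] 0.72
top stand [0.5459 0.1279 0.001 ] 0.86
top pad_top [0.5055 0.0123 0.0842] 0.67
top pivot [0.5433 0.1218 0.0682] 0.8
top post_top [0.5418 0.3243 0.1342] 0.6
top mark [0.5449 0.3022 0.1091] 0.69
top pointer_tip [0.4168 0.2095 0.0007] 0.67
top rod_stub [ 0.6605  0.0378 -0.0036] 0.49
top sensor_cap [0.4206 0.2114 0.0032] 0.91
top ferrule [ 0.552  -0.0682  0.0045] 0.4
top chrome_knob [4.061e-01 3.650e-02 2.000e-04] 0.81
1.1
```

View pics/scene1.png

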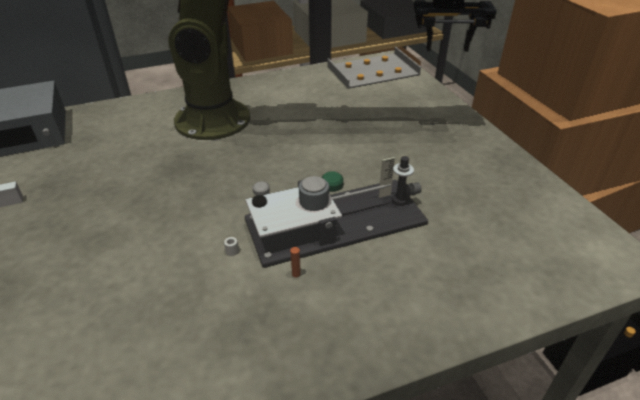

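View pics/top1.png

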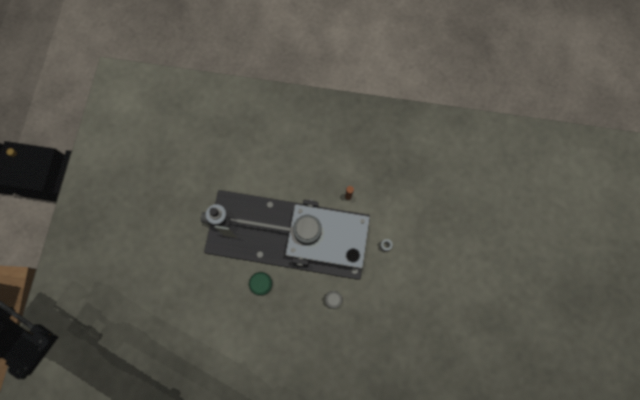

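The scene picture shows the pad at about (259,201) and the disc at about (404,170). The stand lies along world y, with rod, ferrule, knob and cap around it. The networks agree with this.

```bash
cat >> h.py <<'E'
from scipy.spatial.transform import Rotation as Ro
def rel(p,rpy,base=None):
    o=get_obs();R=Ro.from_euler('xyz',o['tool_rot'],degrees=True)
    d=R.inv().apply(np.array(p)-o['tool_pos'])*1000
    w=(R.inv()*Ro.from_euler('xyz',rpy,degrees=True)).as_rotvec(degrees=True)
    print('t',d.round(1),'w',w.round(2))
def cloud(c,d,o=None):
    i=optics.camera_info(c);f=200/np.tan(np.radians(i['fovy']/2))
    v,u=np.mgrid[:400,:640];P=np.stack([(u-i['cx'])/f*d,(v-i['cy'])/f*d,d],-1).reshape(-1,3)
    if c=='wrist':
        T=np.array(i['tool_from_camera']);P=P@T[:3,:3].T+T[:3,3]
        P=Ro.from_euler('xyz',o['tool_rot'],degrees=True).apply(P)+o['tool_pos']
    else: P=(P-i['t'])@np.array(i['R'])
    return P.reshape(400,640,3)
E
python3 - <<'E'
from h import *
i=optics.camera_info('wrist');print(i)
print(optics.camera_info('scene'))
rel([.545,.40,.26],[180,0,90]); rel([.508,.009,.16],[180,0,90])
p,d=shot('scene');P=cloud('scene',d)
for x0,y0 in((404,170),):
  for v in range(155,205,2): print(v,P[v,x0].round(3),p[v,x0])
for u in range(340,402,5):
  c=P[175:205,u];k=np.argmax(c[:,2]);print(u,c[k].round(3))
E
```

```text
{'fovy': 65.65369243781898, 'cx': 319.83032901469187, 'cy': 193.2710603756405, 'tool_from_camera': array([[ 4.64768682e-06, -9.65369581e-01, -2.60886129e-01,
         6.98430725e-02],
       [ 9.99999283e-01, -3.07952165e-04,  1.15734530e-03,
         1.48461201e-04],
       [-1.19760640e-03, -2.60885947e-01,  9.65368887e-01,
        -1.61379761e-01],
       [ 0.00000000e+00,  0.00000000e+00,  0.00000000e+00,
         1.00000000e+00]])}
{'fovy': 44.33453207820618, 'cx': 314.1010631189192, 'cy': 201.64771113326387, 'R': array([[ 0.34770532,  0.93752038, -0.01251195],
       [ 0.6008517 , -0.23304709, -0.76463474],
       [-0.71977653,  0.25834974, -0.64434243]]), 't': array([-0.30022523, -0.24396949,  1.45293748])}
t [-339.3  -65.3  -37.4] w [ 1.000e-02 -0.000e+00  6.641e+01]
t [-461.9 -438.5   62.6] w [ 1.000e-02 -0.000e+00  6.641e+01]
155 [0.373 0.435 0.002] [113 111  97]
157 [0.545 0.326 0.136] [64 62 61]
159 [0.554 0.321 0.138] [57 54 55]
161 [0.558 0.32  0.135] [40 41 37]
163 [0.558 0.32  0.13 ] [36 35 34]
165 [0.556 0.322 0.123] [37 36 33]
167 [0.561 0.32  0.121] [43 42 39]
169 
[... 243 characters left out ...]
32]
183 [0.559 0.326 0.074] [35 34 33]
185 [0.557 0.328 0.067] [33 33 31]
187 [0.557 0.329 0.062] [30 29 27]
189 [0.557 0.33  0.055] [30 30 28]
191 [0.557 0.33  0.049] [30 30 28]
193 [0.556 0.331 0.043] [31 29 28]
195 [0.556 0.332 0.036] [27 26 24]
197 [0.555 0.334 0.029] [31 31 29]
199 [0.558 0.333 0.026] [32 33 31]
201 [0.564 0.329 0.026] [42 44 43]
203 [0.567 0.328 0.023] [35 35 33]
340 [0.549 0.177 0.074]
345 [0.547 0.189 0.075]
350 [0.545 0.202 0.073]
355 [0.548 0.213 0.074]
360 [0.548 0.224 0.074]
365 [0.55  0.236 0.074]
370 [0.553 0.246 0.074]
375 [0.551 0.259 0.074]
380 [0.553 0.27  0.075]
385 [0.518 0.3   0.076]
390 [0.519 0.312 0.072]
395 [0.551 0.313 0.03 ]
400 [0.563 0.311 0.104]
```

```bash
python3 -m creep '[{"tx":-38,"ty":-16,"tz":-8,"wz":6.6,"gripper":-1},{"tx":-76,"ty":-31,"tz":-16,"wz":13.2,"gripper":-1},{"tx":-114,"ty":-47,"tz":-24,"wz":19.9,"gripper":-1},{"tx":-152,"ty":-62,"tz":-32,"wz":26.5,"gripper":-1},{"tx":-190,"ty":-78,"tz":-40,"wz":33,"gripper":-1}]' 20; python3 -c "
from h import *
rel([.545,.30,.26],[180,0,90])"
```

```text
t [-379.3 -156.9  -37.4] w [ 1.000e-02 -0.000e+00  6.641e+01]validation failed for argument at $[0]...
```

```bash
python3 -m creep '[{"wx":0,"wy":0,"wz":6.6,"tx":-38,"ty":-16,"tz":-8,"gripper":-1},{"wx":0,"wy":0,"wz":13.2,"tx":-76,"ty":-31,"tz":-16,"gripper":-1},{"wx":0,"wy":0,"wz":19.9,"tx":-114,"ty":-47,"tz":-24,"gripper":-1},{"wx":0,"wy":0,"wz":26.5,"tx":-152,"ty":-62,"tz":-32,"gripper":-1},{"wx":0,"wy":0,"wz":33,"tx":-190,"ty":-78,"tz":-40,"gripper":-1}]' 20; python3 -c "
from h import *
rel([.545,.30,.26],[180,0,90])"
```

```text
time_s: 1.57
tool_pos: [0.4036, 0.4473, 0.263]
tool_rot: [180.0, -0.0, 123.1]
force: [-0.2, 0.3, -0.1]
grip_width: 0.0614
grasp_force: 0.0
t [-200.6   38.     3. ] w [ 3.000e-02 -3.000e-02  3.309e+01]
```

```bash
python3 -m creep '[{"wx":0,"wy":0,"wz":6.6,"tx":-40,"ty":8,"tz":0,"gripper":-1},{"wx":0,"wy":0,"wz":13.2,"tx":-80,"ty":15,"tz":0,"gripper":-1},{"wx":0,"wy":0,"wz":19.9,"tx":-120,"ty":23,"tz":0,"gripper":-1},{"wx":0,"wy":0,"wz":26.5,"tx":-160,"ty":30,"tz":0,"gripper":-1},{"wx":0,"wy":0,"wz":33,"tx":-200,"ty":38,"tz":0,"gripper":-1}]'; python3 -m creep '[{"wx":0,"wy":0,"wz":0,"tx":0,"ty":0,"tz":0,"gripper":-1},{"wx":0,"wy":0,"wz":0,"tx":0,"ty":0,"tz":0,"gripper":-1}]'; python3 - <<'E'
from h import *
o=get_obs();p,d=shot('wrist','w1.png');np.savez('w1.npz',P=cloud('wrist',d,o),p=p)
near('wrist',['mark','pointer_tip','post_top','pivot','pad_top','rider'])
E
```

```text
time_s: 1.98
tool_pos: [0.5453, 0.3012, 0.2629]
tool_rot: [180.0, -0.0, 90.1]
force: [0.9, 0.8, -0.5]
grip_width: 0.0284
grasp_force: 0.0
time_s: 2.15
tool_pos: [0.5465, 0.2992, 0.2624]
tool_rot: [180.0, 0.1, 90.0]
force: [-1.1, 0.3, 0.1]
grip_width: 0.0151
grasp_force: 0.0
wrist mark [0.5508 0.3034 0.1035] 0.87
wrist pointer_tip [0.5496 0.2986 0.0697] 0.85
wrist post_top [0.5499 0.3268 0.1344] 0.98
wrist pivot [0.5455 0.1249 0.071 ] 0.92
wrist rider [0.5507 0.3264 0.1114] 0.85
```

View pics/w1.png

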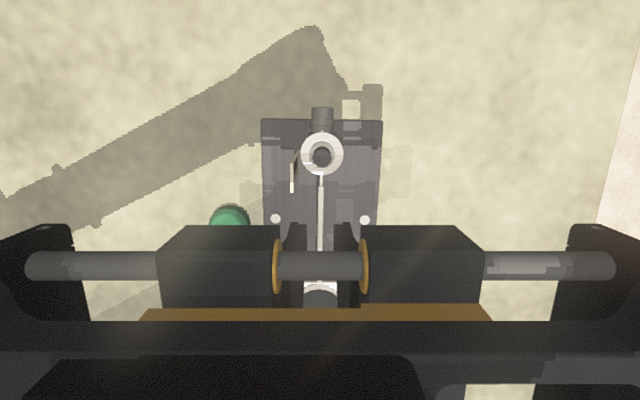

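The wrist view shows the disc ring at about (322,154), with the pointer below it at (320,175–250). Next I read their heights from the depth.

```bash
python3 - <<'E'
from h import *
z=np.load('w1.npz');P=z['P']
print('bench',np.median(P[100:110,200:230,2]),'slab',np.median(P[180:200,345:360,2]))
m=np.zeros((400,640),bool);m[125:185,295:350]=1
for a,b in((.095,.112),(.112,.128),(.128,.145)):
    q=P[m&(P[...,2]>a)&(P[...,2]<b)];print(a,len(q),np.median(q,0).round(4),q[:,2].std().round(4),q[:,:2].min(0),q[:,:2].max(0))
m[:]=0;m[165:245,312:330]=1
q=P[m&(P[...,2]>.06)&(P[...,2]<.085)];print('ptr',len(q),np.median(q,0).round(4),q[:,1].max())
o=get_obs();p,d=shot('top');
rel([.509,.009,.16],[180,0,90])
E
```

```text
bench -0.0008607801962956796 slab 0.013318536452603322
0.095 926 [0.5494 0.3284 0.1061] 0.0011 [0.52769522 0.30502829] [0.57096144 0.34818398]
0.112 220 [0.5483 0.3321 0.1133] 0.0026 [0.53722128 0.31370667] [0.562376   0.33905868]
0.128 288 [0.5492 0.3271 0.1351] 0.0014 [0.54070061 0.31758266] [0.55764506 0.33518871]
ptr 312 [0.5485 0.2516 0.071 ] 0.2966925407949626
t [-294.6  -37.3  102.4] w [-0.   -0.02  0.53]
```

```bash
python3 -m creep '[{"wx":0,"wy":0,"wz":0,"tx":-36,"ty":-7,"tz":0,"gripper":-1},{"wx":0,"wy":0,"wz":0,"tx":-72,"ty":-14,"tz":10,"gripper":-1},{"wx":0,"wy":0,"wz":0,"tx":-108,"ty":-20,"tz":20,"gripper":-1},{"wx":0,"wy":0,"wz":0,"tx":-144,"ty":-27,"tz":30,"gripper":-1},{"wx":0,"wy":0,"wz":0,"tx":-180,"ty":-34,"tz":40,"gripper":-1}]'; python3 -m creep '[{"wx":0,"wy":0,"wz":0,"tx":-36,"ty":0,"tz":8,"gripper":-1},{"wx":0,"wy":0,"wz":0,"tx":-72,"ty":0,"tz":16,"gripper":-1},{"wx":0,"wy":0,"wz":0,"tx":-100,"ty":-2,"tz":24,"gripper":-1},{"wx":0,"wy":0,"wz":0,"tx":-110,"ty":-2,"tz":28,"gripper":-1},{"wx":0,"wy":0,"wz":0,"tx":-110,"ty":-2,"tz":28,"gripper":-1}]'; python3 - <<'E'
from h import *
o=get_obs();p,d=shot('wrist','w2.png');near('wrist',['pad_top','pivot'])
P=cloud('wrist',d,o);m=(P[...,2]>.079)&(P[...,2]<.092)&(p.max(2)<70)&(np.hypot(P[...,0]-.51,P[...,1]-.01)<.035)
print(m.sum(),np.median(P[m],0) if m.any() else 0,P[m].min(0),P[m].max(0))
shot('top');near('top',['pad_top']);rel([.510,.010,.10],[180,0,90])
E
```

```text
time_s: 2.97
tool_pos: [0.511, 0.1214, 0.2221]
tool_rot: [180.0, -0.0, 90.5]
force: [0.5, 0.2, 0.0]
grip_width: 0.0005
grasp_force: 0.0
time_s: 3.38
tool_pos: [0.5097, 0.0097, 0.1938]
tool_rot: [-179.9, 0.0, 90.1]
force: [0.3, 0.9, 0.5]
grip_width: 0.0002
grasp_force: 0.0
wrist pad_top [0.5069 0.0081 0.0832] 0.86Traceback (most recent call last):
  File "<stdin>", line 4, in <module>
    return umr_minimum(a, axis, None, out, keepdims, initial, where)
ValueError: zero-size array to reduction operation minimum which has no identity
```

View pics/w2.png

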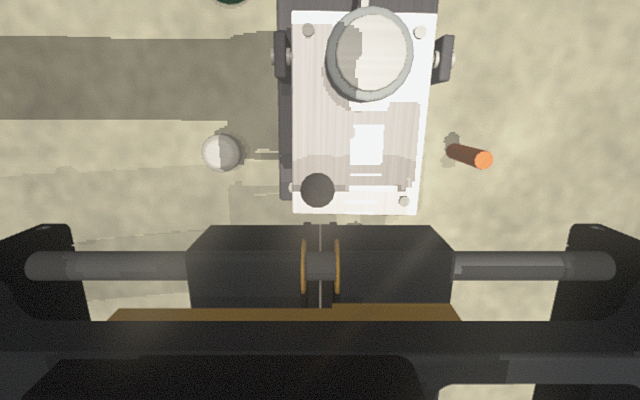

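Pad at (317,190), radius about 17 px, clear ahead of the fingers; knob (221,152) and rod (470,155) are well aside.

```bash
python3 - <<'E'
from h import *
o=get_obs();p,d=shot('wrist')
P=cloud('wrist',d,o);print(np.median(P[184:196,311:323].reshape(-1,3),0),P[190,300:335:17],P[173:208:17,317])
rel([.508,.010,.092],[180,0,90])
s,_=shot('scene');cv2.imwrite('pics/rest.png',cv2.resize(s[140:240,330:450,::-1],None,fx=5,fy=5,interpolation=2))
E
```

```text
[0.50922786 0.01617089 0.08330549] [[0.49412943 0.0149655  0.08152101]
 [0.50968658 0.01563266 0.08355063]
 [0.52567513 0.01305833 0.0729021 ]] [[ 0.50951269  0.02928967  0.07324465]
 [ 0.50968658  0.01563266  0.08355063]
 [ 0.50980609 -0.00086549  0.08250406]]
t [ -5.2  -3.  102.8] w [ 0.04 -0.05  0.62]
```

```bash
python3 -m creep '[{"wx":0,"wy":0,"wz":0,"tx":0,"ty":-1,"tz":30,"gripper":-1},{"wx":0,"wy":0,"wz":0,"tx":-1,"ty":-2,"tz":60,"gripper":-1},{"wx":0,"wy":0,"wz":0,"tx":-2,"ty":-2,"tz":85,"gripper":-1},{"wx":0,"wy":0,"wz":0,"tx":-2,"ty":-2,"tz":96,"gripper":-1},{"wx":0,"wy":0,"wz":0,"tx":-2,"ty":-2,"tz":96,"gripper":-1}]'; python3 -m creep '[{"wx":0,"wy":0,"wz":0,"tx":0,"ty":0,"tz":2,"gripper":-1},{"wx":0,"wy":0,"wz":0,"tx":0,"ty":0,"tz":4,"gripper":-1},{"wx":0,"wy":0,"wz":0,"tx":0,"ty":0,"tz":6,"gripper":-1},{"wx":0,"wy":0,"wz":0,"tx":0,"ty":0,"tz":8,"gripper":-1},{"wx":0,"wy":0,"wz":0,"tx":0,"ty":0,"tz":8,"gripper":-1}]'
```

```text
time_s: 4.05
tool_pos: [0.5065, 0.0116, 0.096]
tool_rot: [-179.7, 0.1, 90.5]
force: [-1.1, 0.2, 0.6]
grip_width: 0.0003
grasp_force: 0.0
time_s: 4.47
tool_pos: [0.5087, 0.0106, 0.0908]
tool_rot: [179.9, -0.0, 90.4]
force: [-0.9, -0.9, -0.1]
grip_width: 0.0002
grasp_force: 0.0
```

```bash
python3 -m creep '[{"wx":0,"wy":0,"wz":0,"tx":0,"ty":0,"tz":2,"gripper":-1},{"wx":0,"wy":0,"wz":0,"tx":0,"ty":0,"tz":4,"gripper":-1},{"wx":0,"wy":0,"wz":0,"tx":0,"ty":0,"tz":6,"gripper":-1},{"wx":0,"wy":0,"wz":0,"tx":0,"ty":0,"tz":8,"gripper":-1},{"wx":0,"wy":0,"wz":0,"tx":0,"ty":0,"tz":10,"gripper":-1}]'; python3 -m creep '[{"wx":0,"wy":0,"wz":0,"tx":0,"ty":0,"tz":2,"gripper":-1},{"wx":0,"wy":0,"wz":0,"tx":0,"ty":0,"tz":4,"gripper":-1},{"wx":0,"wy":0,"wz":0,"tx":0,"ty":0,"tz":6,"gripper":-1},{"wx":0,"wy":0,"wz":0,"tx":0,"ty":0,"tz":8,"gripper":-1},{"wx":0,"wy":0,"wz":0,"tx":0,"ty":0,"tz":10,"gripper":-1}]'; python3 -c "
from h import *
for k in range(3):
    print(get_obs()['tool_pos'],get_obs()['force']); s,_=shot('scene')
cv2.imwrite('pics/p1.png',np.vstack([cv2.imread('pics/rest.png')[:300],cv2.resize(s[140:200,330:450,::-1],None,fx=5,fy=5,interpolation=2)]))"
```

```text
time_s: 4.88
tool_pos: [0.5085, 0.0101, 0.0805]
tool_rot: [180.0, 0.0, 90.4]
force: [-0.9, -1.2, 3.5]
grip_width: 0.0001
grasp_force: 2.0
time_s: 5.3
tool_pos: [0.5085, 0.0097, 0.0708]
tool_rot: [180.0, 0.0, 90.4]
force: [-2.9, -2.9, 7.5]
grip_width: 0.0007
grasp_force: 4.0
[0.50852118 0.00965172 0.07079448] [-2.87384984 -2.91086631  7.49783185]
[0.50853138 0.00968652 0.07053838] [-1.22139407 -2.50205745  8.3460757 ]
[0.50852555 0.0096707  0.070693  ] [-2.12223003 -3.43931942  7.3606835 ]
```

View pics/p1.png

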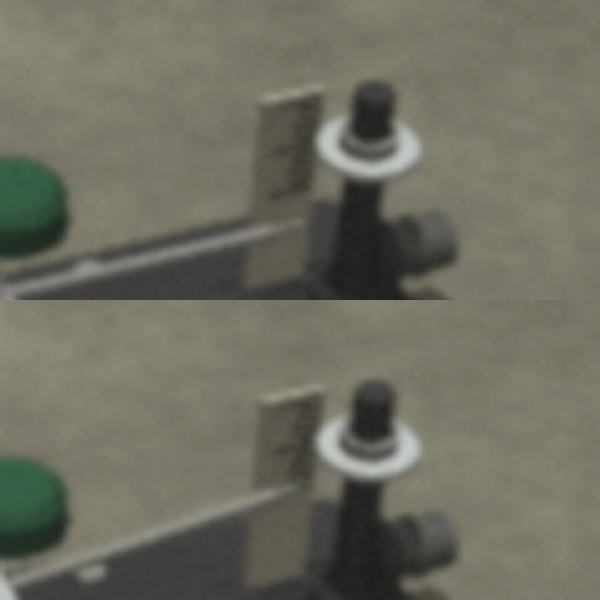

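Rest (top half): tip at about (303,222); now (bottom half) about (303,188+300). That is a rise of roughly 20 mm, with the disc rim about 8 px (full scale) further up. I continue down gently.

```bash
python3 -m creep '[{"wx":0,"wy":0,"wz":0,"tx":0,"ty":0,"tz":1.5,"gripper":-1},{"wx":0,"wy":0,"wz":0,"tx":0,"ty":0,"tz":3,"gripper":-1},{"wx":0,"wy":0,"wz":0,"tx":0,"ty":0,"tz":4.5,"gripper":-1},{"wx":0,"wy":0,"wz":0,"tx":0,"ty":0,"tz":6,"gripper":-1},{"wx":0,"wy":0,"wz":0,"tx":0,"ty":0,"tz":7.5,"gripper":-1}]'; cat > m.py <<'E'
from h import *
import sys
o=get_obs();print(o['tool_pos'].round(4),o['force'].round(1))
p,d=shot('scene');P=cloud('scene',d)
near('scene',['pointer_tip','mark','rider']);shot('top');near('top',['pointer_tip','mark'])
q=P[150:215,335:392].reshape(-1,3);q=q[(abs(q[:,0]-.549)<.012)&(q[:,1]>.17)&(q[:,1]<.30)&(q[:,2]>.06)&(q[:,2]<.12)]
if len(q)>5:
    c=np.polyfit(q[:,1],q[:,2],1)
    for _ in range(3):
        r=q[:,2]-np.polyval(c,q[:,1]);k=abs(r)<.004;c=np.polyfit(q[k,1],q[k,2],1)
    print(len(q),k.sum(),'slope',c[0],'tilt',np.arctan(c[0]),'z at tip',np.polyval(c,.298))
k=cv2.resize(p[150:200,365:435,::-1],None,fx=8,fy=8,interpolation=2);cv2.imwrite('pics/'+sys.argv[1],k)
E
python3 m.py p2.png
```

```text
time_s: 5.87
tool_pos: [0.5086, 0.0098, 0.0637]
tool_rot: [180.0, 0.0, 90.4]
force: [-3.4, -2.4, 9.6]
grip_width: 0.0002
grasp_force: 5.4
[0.5086 0.0098 0.0637] [-3.4 -2.4  9.6]
scene pointer_tip [0.5486 0.2944 0.1031] 0.74
scene mark [0.5482 0.3043 0.1024] 0.52
scene rider [0.5461 0.3268 0.1055] 0.59
top pointer_tip [0.5447 0.2953 0.1001] 0.52
top mark [0.5466 0.3042 0.1072] 0.68
180 174 slope 0.19191471656070486 tilt 0.18960929939721294 z at tip 0.10610495110760143
```

View pics/p2.png

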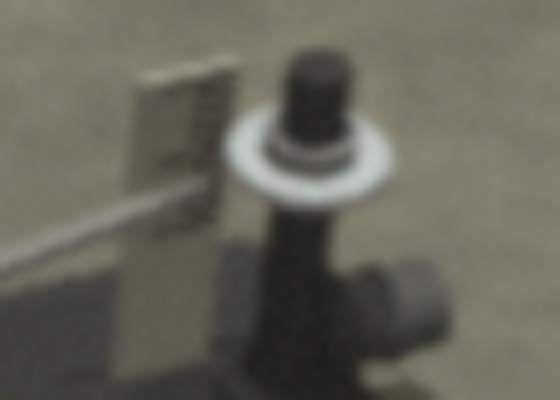

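The tip at about (207,182) is just short of its level position, which I computed as about (209,180) from the disc's middle at (311,155). That is roughly 1–1.5 mm of rise still missing, so I press 1 mm more and hold.

```bash
python3 -m creep '[{"wx":0,"wy":0,"wz":0,"tx":0,"ty":0,"tz":0.5,"gripper":-1},{"wx":0,"wy":0,"wz":0,"tx":0,"ty":0,"tz":1,"gripper":-1},{"wx":0,"wy":0,"wz":0,"tx":0,"ty":0,"tz":1,"gripper":-1},{"wx":0,"wy":0,"wz":0,"tx":0,"ty":0,"tz":1,"gripper":-1},{"wx":0,"wy":0,"wz":0,"tx":0,"ty":0,"tz":1,"gripper":-1}]'; python3 m.py p3.png; python3 -c "
from h import *
Q=[]
for k in range(4):
    o=get_obs();Q.append(o['tool_pos'][2]);
    p,d=shot('scene');P=cloud('scene',d)
    q=P[150:215,335:392].reshape(-1,3);q=q[(abs(q[:,0]-.549)<.012)&(q[:,1]>.17)&(q[:,1]<.30)&(q[:,2]>.07)&(q[:,2]<.12)]
    c=np.polyfit(q[:,1],q[:,2],1);r=P[165:178,394:416].reshape(-1,3);e=np.hypot(r[:,0]-.549,r[:,1]-.326);r=r[(e>.013)&(e<.022)&(r[:,2]>.095)&(r[:,2]<.115)]
    print(np.arctan(c[0]),np.polyval(c,.297),'disc',np.median(r[:,2]),len(r))
print(Q,get_obs()['time_s'])"
```

```text
time_s: 6.63
tool_pos: [0.5086, 0.0099, 0.0628]
tool_rot: [180.0, 0.0, 90.4]
force: [-3.9, -1.9, 10.4]
grip_width: 0.0006
grasp_force: 5.5
[0.5086 0.0099 0.0628] [-3.9 -1.9 10.4]
scene pointer_tip [0.5511 0.2953 0.1018] 0.59
scene mark [0.5508 0.303  0.1038] 0.54
scene rider [0.5509 0.3273 0.1048] 0.48
top mark [0.5477 0.3016 0.1096] 0.75
181 174 slope 0.20419991636107396 tilt 0.20143065999414403 z at tip 0.10775626121702402
0.197595598098943 0.10707891289156557 disc 0.1074242637949662 115
0.2011587276892092 0.10730367837120611 disc 0.10774448563310718 116
0.20134910083872037 0.10740657731513695 disc 0.10789652057325556 103
0.19790560222768397 0.10714185660760989 disc 0.10802006444895494 111
[np.float64(0.06286238841340112), np.float64(0.06286800476521476), np.float64(0.06283421627689365), np.float64(0.06285464173971372)] 7.1833
```

View pics/p3.png

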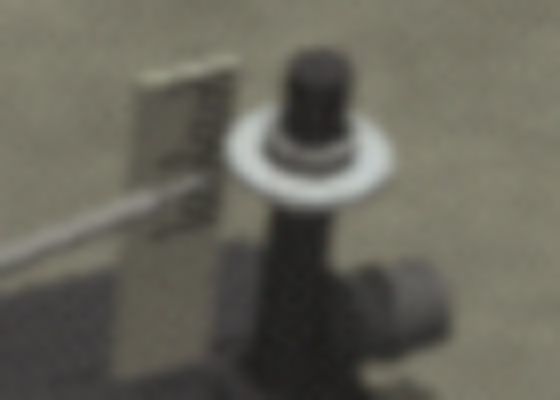

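The tip at about (207,180) is now level with the disc. The depth agrees: pointer top 0.1073, disc top 0.1077. I hold it there.

```bash
for i in 1 2 3 4; do python3 -m creep '[{"wx":0,"wy":0,"wz":0,"tx":0,"ty":0,"tz":0,"gripper":-1},{"wx":0,"wy":0,"wz":0,"tx":0,"ty":0,"tz":0,"gripper":-1},{"wx":0,"wy":0,"wz":0,"tx":0,"ty":0,"tz":0,"gripper":-1},{"wx":0,"wy":0,"wz":0,"tx":0,"ty":0,"tz":0,"gripper":-1},{"wx":0,"wy":0,"wz":0,"tx":0,"ty":0,"tz":0,"gripper":-1}]' | egrep 'time|pos|force:' ; done
```

```text
time_s: 7.6
tool_pos: [0.5086, 0.0099, 0.0628]
force: [-3.8, -2.2, 11.1]
grasp_force: 5.5
time_s: 8.02
tool_pos: [0.5086, 0.0099, 0.0628]
force: [-3.9, -2.0, 10.4]
grasp_force: 5.5
time_s: 8.43
tool_pos: [0.5086, 0.0099, 0.0629]
force: [-4.3, -1.8, 10.2]
grasp_force: 5.5
time_s: 8.85
tool_pos: [0.5086, 0.0099, 0.0628]
force: [-2.9, -2.2, 10.1]
grasp_force: 5.5
```

```bash
for i in 1 2 3 4 5; do python3 -m creep '[{"wx":0,"wy":0,"wz":0,"tx":0,"ty":0,"tz":-0.8,"gripper":-1},{"wx":0,"wy":0,"wz":0,"tx":0,"ty":0,"tz":-1.6,"gripper":-1},{"wx":0,"wy":0,"wz":0,"tx":0,"ty":0,"tz":-2.4,"gripper":-1},{"wx":0,"wy":0,"wz":0,"tx":0,"ty":0,"tz":-3.2,"gripper":-1},{"wx":0,"wy":0,"wz":0,"tx":0,"ty":0,"tz":-4,"gripper":-1}]' | egrep 'time|pos|force:' ; done
```

```text
time_s: 9.27
tool_pos: [0.5086, 0.0097, 0.0667]
force: [-3.7, -3.3, 9.3]
grasp_force: 4.7
time_s: 9.68
tool_pos: [0.5085, 0.0097, 0.0705]
force: [-2.7, -3.2, 8.3]
grasp_force: 3.9
time_s: 10.1
tool_pos: [0.5085, 0.0097, 0.0743]
force: [-2.4, -2.6, 6.2]
grasp_force: 3.2
time_s: 10.52
tool_pos: [0.5085, 0.0099, 0.0782]
force: [-1.2, -2.2, 5.3]
grasp_force: 2.4
time_s: 10.93
tool_pos: [0.5085, 0.0103, 0.0819]
force: [0.6, -2.3, 2.5]
grasp_force: 1.7
```

```bash
for i in 1 2 3; do python3 -m creep '[{"wx":0,"wy":0,"wz":0,"tx":0,"ty":0,"tz":-0.3,"gripper":-1},{"wx":0,"wy":0,"wz":0,"tx":0,"ty":0,"tz":-0.6,"gripper":-1},{"wx":0,"wy":0,"wz":0,"tx":0,"ty":0,"tz":-0.9,"gripper":-1},{"wx":0,"wy":0,"wz":0,"tx":0,"ty":0,"tz":-1.2,"gripper":-1},{"wx":0,"wy":0,"wz":0,"tx":0,"ty":0,"tz":-1.5,"gripper":-1}]' | egrep 'time|pos|force:' ; done
```

```text
time_s: 11.35
tool_pos: [0.5085, 0.0107, 0.0834]
force: [0.5, -2.2, 3.0]
grasp_force: 1.4
time_s: 11.77
tool_pos: [0.508, 0.0113, 0.0846]
force: [0.8, 0.1, 0.0]
grasp_force: 0.0
time_s: 12.18
tool_pos: [0.5083, 0.0106, 0.0863]
force: [-0.6, 0.2, -0.1]
grasp_force: 0.0
```

Released cleanly. I move up and clear, then check.

```bash
for i in 1 2; do python3 -m creep '[{"wx":0,"wy":0,"wz":0,"tx":0,"ty":0,"tz":-10,"gripper":-1},{"wx":0,"wy":0,"wz":0,"tx":0,"ty":0,"tz":-25,"gripper":-1},{"wx":0,"wy":0,"wz":0,"tx":0,"ty":0,"tz":-45,"gripper":-1},{"wx":0,"wy":0,"wz":0,"tx":0,"ty":0,"tz":-60,"gripper":-1},{"wx":0,"wy":0,"wz":0,"tx":0,"ty":0,"tz":-65,"gripper":-1}]' | egrep 'time|pos' ; done; python3 -m creep '[{"wx":0,"wy":0,"wz":0,"tx":0,"ty":0,"tz":0,"gripper":-1},{"wx":0,"wy":0,"wz":0,"tx":0,"ty":0,"tz":0,"gripper":-1},{"wx":0,"wy":0,"wz":0,"tx":0,"ty":0,"tz":0,"gripper":-1},{"wx":0,"wy":0,"wz":0,"tx":0,"ty":0,"tz":0,"gripper":-1}]'; python3 m.py p4.png; python3 -c "
from h import *
a=cv2.imread('pics/scene1.png')[140:300,200:450];p,_=shot('scene');cv2.imwrite('pics/end.png',cv2.resize(np.hstack([a,p[140:300,200:450,::-1]]),None,fx=1.6,fy=1.6))"
```

```text
time_s: 12.6
tool_pos: [0.5101, 0.0106, 0.1546]
time_s: 13.02
tool_pos: [0.5093, 0.0105, 0.2186]
time_s: 13.35
tool_pos: [0.5076, 0.0104, 0.2151]
tool_rot: [-179.9, 0.0, 90.4]
force: [0.0, 0.3, 0.4]
grip_width: 0.0006
grasp_force: 0.0
[0.5076 0.0104 0.2151] [0.  0.3 0.4]
scene pointer_tip [0.5496 0.2983 0.0717] 0.66
scene mark [0.5485 0.3053 0.1043] 0.56
scene rider [0.5493 0.3264 0.1018] 0.46
top pointer_tip [0.5459 0.2977 0.068 ] 0.43
top mark [0.5454 0.304  0.1067] 0.79
168 166 slope -0.0036308830550219884 tilt -0.003630867099460438 z at tip 0.07171574620321648
```

View pics/end.png

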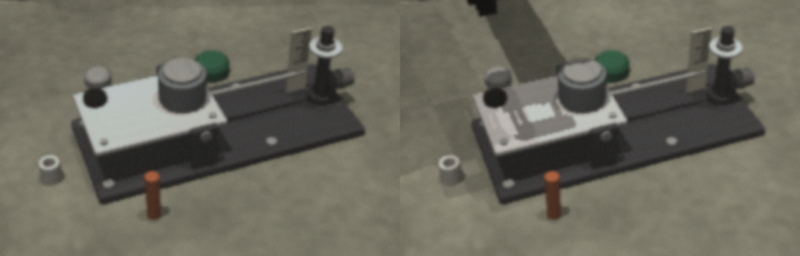

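Before (left) and after (right) match: the plate is level, and knob, cap, ferrule and rod are where they were.

```bash
python3 -c "
from cell import env
print(env.sign_off())"
```

```text
the job is handed in; nothing more can be done
None
```

The tilt check is done and handed in: I pressed the pad until the pointer was level with the disc (within about 0.5 mm on the depth camera), held it there for over 2 s, eased it slowly back to rest and moved clear. The loose parts are where they were.

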